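# Fill the stock tray and stow it under the bench riser

### The arm

A 6-joint arm with a two-finger parallel gripper is mounted at the origin on the work surface. World frame = base frame: x ahead of the robot, y to its left, z up, the work surface at z = 0. Lengths are in m, angles in rad, forces in N, time in s.
With the tool pointing down it reaches from about 0.275 to 0.875 m from the base axis. Payload 12.5 kg.
Tool frame: the origin (TCP) lies at the very end of the fingers, on their centre line; the grasp point (between the pads) lies 19 mm behind it; z points along the fingers, y is the direction in which the jaws open and shut (so a half turn about z gives the same grasp; the last joint's range is limited). The gripper opens to 85 mm and grips with 20 to 120 N. Pads are 22 mm wide; open, the fingers measure 114 mm over their backs; the gripper's body (76 mm by 85 mm) begins 54 mm behind the grasp point. The pads swing forward as they close: fully open they stand 13 mm farther back than shut.
Start: joints at [1.158, 0.351, 1.652, -0, 1.139, -0.085], TCP at [0.177, 0.521, 0.231] pointing down, gripper open.
Joint ranges: [-2.75, 2.75], [-0.79, 2.1], [0.01, 2.65], [-1.57, 4.71], [0.07, 3.14], [-2.87, 2.87]. Speed limits (rad/s): [2.22, 2.22, 2.79, 3.14, 3.14, 3.14].

### API

Orientations are given as a unit quaternion [x, y, z, w].
In Python, from bench import sensors, viewer, sign_off gives the robot as it stands.
- The arm moves only by the shell command python3 -m inch 'ROWS'. ROWS is JSON, a list of rows, each a list of 3 entries, a list of its own where there are three numbers: the turn, a rotation vector about the world's x, y, z in rad, then the shift along the world's x, y, z in mm, then the opening, from 0 (shut) to 1 (fully open). In form: [[[wx, wy, wz], [tx, ty, tz], hand], ...]. A call has 1 to 10 rows; each row shifts and turns the commanded pose from where the row before left it; what a row does not reach is not made up. A row lasts 1/8 s, in which the tool goes at most 62.5 mm and 10.7 degrees, less where a joint would pass 70% of its speed; a pose out of reach is approached as far as the arm can. A call is refused whole if a number of a shift passes 62.5 or a number of a turn 0.188, either way. A call with a gripper value outside its range is refused whole. The fingers move at their own pace and stop on an object; the grip force is fixed at half the most. Time passes only in rows, so rows that do not move let the fingers close. It gives the time, the measured TCP pose, the force and the opening at its end, in the units of the state.
- sensors.get_state(): the state, without advancing time (a new reading comes with each control period).
- viewer.get_image(name): name is "scene" or "side" or "wrist"; returns (picture, depth): 384x512x3 uint8, blue, green, red; 384x512 float32, m along the optical axis (not along the pixel's ray), 0 where there is no reading.
- viewer.get_calibration(name): a dict with "mtx" (3x3 intrinsics, pixels), "view" (4x4, takes a point from world to camera coordinates). Camera axes: x right, y down, z forward; pixel columns grow to the right and rows downward; lengths in m; the calibration is good to about 2 mm. A picture is of the moment at which its call begins: read the wrist's pose just before it. get_calibration takes no time and is no camera call; for the wrist camera it gives the pose at the moment of the call.
- sign_off(): hands the job in, once; it reports no verdict.
The state is a dict: "clock": time; "q": joint angles; "dq": joint speeds; "joint_torque": joint torques, N m; "tool_pos": TCP position; "eef_rot": TCP orientation; "ft_force": force on the tool from outside, world axes, zero at the start; "torque": the same for the moment, N m; "width": finger opening in m.
Only numpy, scipy, OpenCV 4.12 (cv2) and the standard library are available. Lean on these libraries where they do the work, as an engineer would, in place of code of your own. Each camera call takes 0.05 s, during which the arm holds its last target. There are 200 camera calls.

### The job

Gently lay the red carton that is on its own on the bench flat in the empty compartment of the blue tray, lengthwise like the carton already packed there, and let go of it. Then slide the tray straight in under the white riser, between its side panels, until the tray's front wall is flush with the riser's front edge and only its bar handle sticks out. Neither tray nor cartons may bump or rub the riser, and the things standing around stay where they are.

Things in the scene. Friction and masses are not known exactly. Their poses are not given: they have to be found in the camera images.
- carton_center (a point): Centre (half-way up, 20 mm above its underside) of the loose closed carton: red with a white band, 115 mm long (its x) x 46 mm wide (its y) x 40 mm high (its z), about 0.28 kg. It lies flat alone on the bench, at any heading within 1.2 rad of the x direction.
- packed_center (a point): Centre of an identical carton already packed lengthwise in the tray's other compartment; same axes.
- tray_center (a point): Centre (14 mm above its underside) of the loose blue steel tray: 165 mm front to back (its x, from handle end to back) x 249 mm wide (y), walls 28 mm high, all 3 mm thick, 0.5 kg. It stands on the bench before the riser, back towards it, up to 140 mm off the riser's centre line, turned up to 0.4 rad. Front wall's outer face at x = -82.5 mm. Loaded, its cartons' tops are 43 mm above the bench.
- tray_grip (a point): Middle of the tray's steel bar handle: a level round bar 10 mm thick, 90 mm long along the tray's y, axis 24 mm above the bench, 50 mm out from the front wall's outer face and 132.5 mm from the tray's centre (45 mm clear space between bar and tray, open above and below); axes as the tray's.
- tray_bay (a point): Centre of the floor (3 mm above the bench) of the tray's empty compartment, on the tray's +y side; axes as the tray's. A steel divider 20 mm high along the tray's x separates the two compartments, each 120 mm wide (y) and 159 mm long (x) inside. The carton belongs here, its length along the tray's x, either way round.
- riser: White bench riser, a low shelf fixed to the bench. Origin on the bench under its middle; x points from its open front to its open back, y across. Board 220 mm deep (x), 360 mm wide, underside 55 mm and top 67 mm above the bench, front edge at x = -110 mm. Two side panels 12 mm thick, full depth, 336 mm clear between. The tray is home with its centre at x = -27.5 mm in this frame.
- dispenser: Black desk tape dispenser with a clear roll, standing on the riser, 150 x 60 x 96 mm, origin under its middle. Leave alone.
- cup: Grey pen cup on the riser, 70 mm across, 140 mm high with pens, origin under its middle. Leave alone.
- roll: Yellow roll of packing tape lying flat on the bench, 104 mm across, 48 mm high, origin under its middle. Leave alone.
Mind the look-alikes: they are no part of the job. Leave any grey or yellow look-alike of the part that bears packed_center alone.

How it is judged:
By the outcome, as a careful person would: the job done as asked, in the order asked, and still so for the second after the job is handed in, with the robot touching nothing.
It also fails if it takes over 58 s, if anything falls off the work surface, if the arm or the gripper's body presses on something with over 40 N, if the wrist force passes 120 N, or if a joint passes its speed limit or range.

## Working session

There is one attempt and no reset: what is moved stays moved. The work goes in short steps, Python scripts to look and compute and a shell command to move; the robot and the scene stay as the last step left them, time stands still between calls to the robot, and variables do not carry over. Pictures are saved under pics/ and viewed, about 8 in all and at most 12, crops included, and the job is handed in when it is done.

```bash
ls; mkdir -p pics
python3 - <<'E'
from bench import sensors, viewer
import cv2, numpy as np
print(sensors.get_state())
a=[]
for n in ("scene","side"):
    im,d=viewer.get_image(n); c=viewer.get_calibration(n)
    cv2.imwrite(f"pics/{n}0.png",im); np.savez(f"pics/{n}0.npz",im=im,d=d,**c)
    print(n,np.round(c["mtx"],1).tolist(),np.round(c["view"],3).tolist())
E
```

```text
pics
{'clock': 0.0, 'q': array([ 1.15839925e+00,  3.51270215e-01,  1.65246707e+00, -1.26360958e-05,
        1.13911537e+00, -8.46293513e-02]), 'dq': array([-1.27080847e-03,  5.40002837e-04, -8.02472485e-04,  1.75318768e-03,
       -1.92937584e-06, -1.35748024e-03]), 'joint_torque': array([-1.59628697e-03, -5.06108022e+01, -2.91399157e+01, -1.73987873e-04,
        4.56208829e-03, -7.46763845e-06]), 'tool_pos': array([0.17691217, 0.52039387, 0.23072348]), 'eef_rot': array([ 1.63148606e-01,  9.86601305e-01, -6.12056008e-04, -1.49395984e-04]), 'ft_force': array([-0.69539173,  0.46837487, -0.21813409]), 'torque': array([0.0320996 , 0.00488431, 0.01271002]), 'width': 0.08552082628287963}
scene [[355.6, 0.0, 262.9], [0.0, 355.6, 187.9], [0.0, 0.0, 1.0]] [[-0.479, 0.878, 0.001, 0.34], [0.549, 0.3, -0.78, -0.194], [-0.686, -0.373, -0.625, 1.467], [0.0, 0.0, 0.0, 1.0]]
side [[427.8, 0.0, 256.3], [0.0, 427.8, 195.5], [0.0, 0.0, 1.0]] [[0.764, -0.645, -0.015, -0.466], [-0.428, -0.489, -0.76, 0.255], [0.483, 0.588, -0.649, 0.999], [0.0, 0.0, 0.0, 1.0]]
```

View pics/scene0.png

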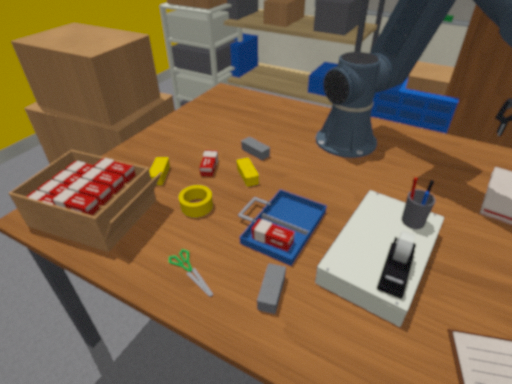

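View pics/side0.png

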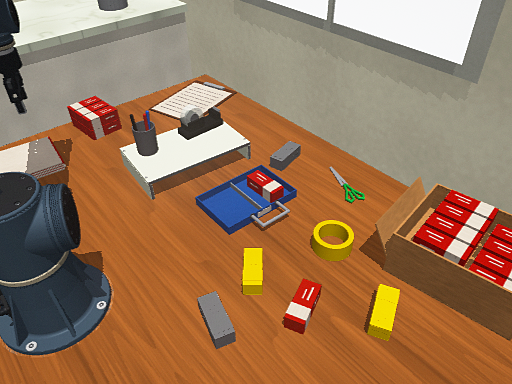

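Candidates for the loose carton are:
- the red carton alone on the bench, at scene (208,163) and side (302,306)
- the packed carton in the tray, at side (265,184)
- the cartons in the cardboard box, at side (470,240)
- the big red block at side (93,116)

Only the one at side (302,306) lies alone and looks the right size. I'll measure it and enlarge it. The yellow and grey look-alikes stay where they are.

```bash
cat > h.py <<'E'
import cv2, numpy as np
def load(f):
    return dict(np.load(f))
def snap(name,f):
    from bench import viewer
    c=viewer.get_calibration(name); im,d=viewer.get_image(name)
    cv2.imwrite(f"pics/{f}.png",im); np.savez(f"pics/{f}.npz",im=im,d=d,**c)
    return load(f"pics/{f}.npz")
def cloud(s):
    d=s["d"]; v,u=np.indices(d.shape)
    p=np.stack([u,v,np.ones_like(u)],-1)@np.linalg.inv(s["mtx"]).T*d[...,None]
    T=np.linalg.inv(s["view"]); w=p@T[:3,:3].T+T[:3,3]; w[d<=0]=np.nan
    return w
def cast(s,uv,z):
    T=np.linalg.inv(s["view"]); r=np.c_[uv,np.ones(len(uv))]@np.linalg.inv(s["mtx"]).T@T[:3,:3].T
    return T[:3,3]+r*((z-T[2,3])/r[:,2])[:,None]
def proj(s,P):
    c=np.atleast_2d(P)@s["view"][:3,:3].T+s["view"][:3,3]; q=c@s["mtx"].T; return q[:,:2]/q[:,2:]
def rect(xy):
    (c,(w,h),a)=cv2.minAreaRect(xy.astype(np.float32)*1000); a=np.radians(a)
    if w<h: w,h=h,w; a+=np.pi/2
    return np.round(c,1),round(w,1),round(h,1),round((a+np.pi/2)%np.pi-np.pi/2,4)
E
python3 - <<'E'
from h import *
for n in("scene","side"):
    s=load(f"pics/{n}0.npz"); w=cloud(s); im=s["im"].astype(int); b,g,r=im[...,0],im[...,1],im[...,2]
    hsv=cv2.cvtColor(s["im"],cv2.COLOR_BGR2HSV); H,S,V=[hsv[...,i].astype(int) for i in range(3)]
    z=w[...,2]
    red=((H<6)|(H>172))&(S>150)&(V>90); white=(S<70)&(V>150); blue=(H>100)&(H<120)&(S>130)&(V>60)
    v,u=np.indices(z.shape)
    def rep(nm,m,lo,hi,minn=60):
        mm=(m&(z>lo)&(z<hi)).astype(np.uint8)
        k,l,st,c=cv2.connectedComponentsWithStats(mm)
        for i in range(1,k):
            if st[i,4]>=minn:
                p=w[l==i]; print(n,nm,np.round(c[i]),st[i,4],"z",np.round(np.median(p[:,2])*1000,1),*rect(p[:,:2]))
    rep("carton",red|white,.03,.056,60)
    rep("blue rim",blue,.018,.035,60)
    rep("blue all",blue,-.01,.035,300)
    rep("riser",(S<60)&(V>120),.06,.074,400)
    yel=(H>20)&(H<32)&(S>150)
    rep("yellow",yel,.03,.056); rep("grey",(S<60)&(V<170)&(V>60),.03,.056)
s=load("pics/side0.npz"); cv2.imwrite("pics/c1.png",cv2.resize(s["im"][130:350,190:410],None,fx=2.7,fy=2.7,interpolation=cv2.INTER_CUBIC))
E
```

```text
scene carton [210. 154.] 67 z 41.9 [ 398.2 -394.8] 48.2 34.5 -1.2869
scene carton [208. 163.] 91 z 40.9 [ 447.5 -371. ] 66.7 41.2 0.4305
scene carton [499. 180.] 67 z 31.2 [ 49.6 550. ] 93.8 40.1 -0.5422
scene carton [273. 231.] 404 z 43.8 [636.9  -4.6] 105.1 47.2 -1.5519
scene blue rim [286. 239.] 346 z 25.2 [571.   -1.6] 250.8 163.4 -0.0177
scene blue all [289. 223.] 2138 z 5.2 [570.5  -1.9] 253.5 164.8 -0.0228
scene riser [377. 247.] 6528 z 68.1 [546.9 279. ] 363.6 221.1 -0.089
scene yellow [70. 20.] 569 z 42.5 [ -807.5 -2463.1] 1470.8 62.6 -0.0093
scene yellow [158. 166.] 260 z 40.8 [ 549.3 -511.2] 115.8 46.5 0.4676
scene yellow [247. 168.] 296 z 40.8 [ 403.3 -233.9] 123.5 47.9 0.8397
scene yellow [195. 197.] 501 z 46.6 [ 623.7 -291.7] 104.1 101.5 1.2208
scene grey [453.  26.] 89 z 40.3 [-1925.4   197.2] 185.3 50.5 1.5373
scene grey [255. 145.] 234 z 40.8 [ 258.8 -281.2] 111.1 47.0 1.2863
scene grey [500. 204.] 168 z 30.8 [177.2 556.3] 99.0 71.5 -0.073
scene grey [271. 285.] 761 z 40.8 [796.3  71. ] 114.2 44.9 0.242
scene grey [361. 295.] 653 z 43.3 [726.  264.7] 217.4 6.5 1.4867
[... 806 characters left out ...]
888.5 23.3 -1.5676
side riser [100.  51.] 517 z 67.1 [ 733.4 1196.8] 838.7 32.6 -0.0028
side riser [183. 151.] 3372 z 66.6 [544.6 279. ] 361.7 227.2 -0.0943
side yellow [333. 237.] 750 z 46.3 [ 619.7 -293.8] 105.0 101.7 0.7832
side yellow [253. 267.] 760 z 39.9 [ 400.9 -234.3] 117.9 45.9 0.8602
side yellow [384. 308.] 1008 z 40.2 [ 546.4 -512.7] 118.0 46.5 0.4728
side grey [365.  68.] 1896 z 42.9 [1477.4  674.8] 2047.0 26.6 -1.5681
side grey [102.  56.] 959 z 43.4 [ 730.8 1200.4] 832.7 32.4 0.0066
side grey [285. 152.] 331 z 39.4 [792.5  68.3] 118.2 47.6 0.2412
side grey [137. 174.] 149 z 43.4 [370.  289.1] 220.5 11.9 1.4822
side grey [216. 316.] 1015 z 40.0 [ 252.6 -285.8] 115.5 46.5 1.2953
```

View pics/c1.png

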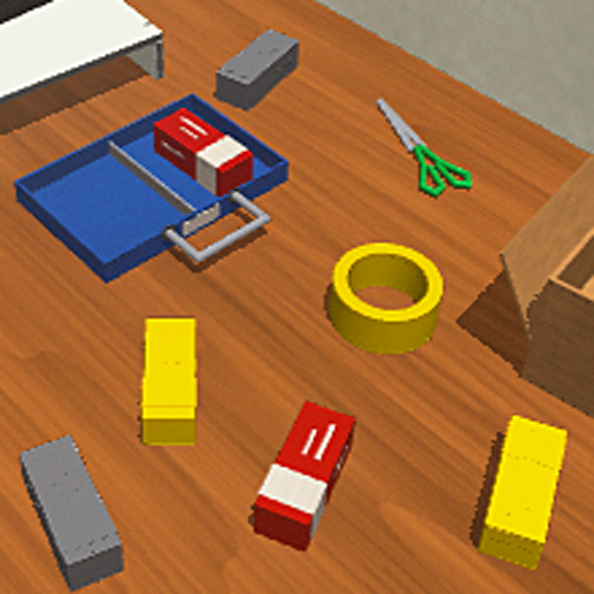

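Picture 3 confirms it: the red carton with the white band lies alone at about (0.424, -0.384), heading 0.433, and its top measures 117x47 mm at z = 40 mm. Yellow look-alikes stand on both sides. The tray's empty bay is on the robot side. I'm moving above the carton.

```bash
python3 -m inch '[[[0,0,-0.119],[12,-45,8],1],[[0,0,-0.119],[12,-45,8],1],[[0,0,-0.119],[12,-45,8],1],[[0,0,-0.119],[12,-45,8],1],[[0,0,-0.119],[12,-45,8],1],[[0,0,-0.119],[12,-45,8],1],[[0,0,-0.119],[12,-45,8],1],[[0,0,-0.119],[12,-45,8],1],[[0,0,-0.119],[12,-45,8],1],[[0,0,-0.119],[12,-45,8],1]]'
python3 -m inch '[[[0,0,-0.119],[12,-45,-8],1],[[0,0,-0.119],[12,-45,-8],1],[[0,0,-0.119],[12,-45,-8],1],[[0,0,-0.119],[12,-45,-8],1],[[0,0,-0.119],[12,-45,-8],1],[[0,0,-0.119],[12,-45,-8],1],[[0,0,-0.119],[12,-45,-8],1],[[0,0,-0.119],[12,-45,-8],1],[[0,0,-0.119],[12,-45,-8],1],[[0,0,-0.119],[12,-45,-8],1]]'
cat >> h.py <<'E'
def masks(s):
    hsv=cv2.cvtColor(s["im"],cv2.COLOR_BGR2HSV); H,S,V=[hsv[...,i].astype(int) for i in range(3)]
    return (((H<6)|(H>172))&(S>150)&(V>90))|((S<70)&(V>150)), (H>100)&(H<120)&(S>130)&(V>60), H,S,V
def blobs(nm,s,m,lo,hi,minn=100):
    w=cloud(s); z=w[...,2]; k,l,st,c=cv2.connectedComponentsWithStats((m&(z>lo)&(z<hi)).astype(np.uint8))
    for i in range(1,k):
        if st[i,4]>=minn:
            p=w[l==i]; print(nm,np.round(c[i]),st[i,4],"z",np.round(np.median(p[:,2])*1000,1),*rect(p[:,:2]))
def pose():
    from bench import sensors; from scipy.spatial.transform import Rotation as R
    s=sensors.get_state(); y=R.from_quat(s["eef_rot"]).as_matrix(); print("t",round(s["clock"],2),"tcp",np.round(s["tool_pos"]*1000,1),"jaw",round(np.arctan2(y[1,1],y[0,1]),4),"toolz",np.round(y[:,2],4),"F",np.round(s["ft_force"],1),"w",round(s["width"]*1000,1),"q",np.round(s["q"],2))
E
python3 - <<'E'
from h import *
pose(); s=snap("wrist","w1"); r,b,H,S,V=masks(s); blobs("carton",s,r,.03,.056)
E
```

```text
clock: 1.35
tool_pos: [0.297, 0.0693, 0.3116]
eef_rot: [0.689, 0.724, 0.0, 0.0]
ft_force: [0.8, 1.3, 0.0]
width: 0.0853
clock: 2.6
tool_pos: [0.4172, -0.3807, 0.2307]
eef_rot: [0.977, 0.213, -0.0, -0.0]
ft_force: [-0.0, -0.8, 0.4]
width: 0.0855
t 2.6 tcp [ 417.2 -380.7  230.7] jaw -1.1411 toolz [-4.e-04  5.e-04 -1.e+00] F [-0.  -0.8  0.4] w 85.5 q [-0.82  0.38  1.61  0.    1.15  0.32]
carton [257. 150.] 2007 z 39.7 [ 442.  -373.7] 70.3 45.6 0.4295
carton [257. 192.] 872 z 40.1 [ 394.3 -395.6] 46.1 31.8 -1.1561
carton [257. 208.] 205 z 39.8 [ 374.5 -404.9] 44.7 8.0 -1.1412
```

```bash
python3 -m inch '[[[0,0,0],[5,-2,-30],1],[[0,0,0],[0,0,-40],1],[[0,0,0],[0,0,-40],1],[[0,0,0],[0,0,-40],1],[[0,0,0],[0,0,-30],1],[[0,0,0],[0,0,-20],1],[[0,0,0],[0,0,-12],1],[[0,0,0],[0,0,-10],1],[[0,0,0],[0,0,0],1],[[0,0,0],[0,0,0],0]]'
python3 -m inch '[[[0,0,0],[0,0,0],0],[[0,0,0],[0,0,0],0],[[0,0,0],[0,0,0],0],[[0,0,0],[0,0,0],0],[[0,0,0],[0,0,0],0],[[0,0,0],[0,0,0],0]]'
python3 -c "from h import *;pose()"
```

```text
clock: 3.9
tool_pos: [0.4223, -0.3816, 0.0099]
eef_rot: [0.977, 0.215, 0.0, 0.0]
ft_force: [-0.3, 0.2, -0.0]
width: 0.0694
clock: 4.65
tool_pos: [0.4224, -0.3817, 0.0101]
eef_rot: [0.977, 0.215, 0.0, 0.001]
ft_force: [0.4, 0.2, 5.1]
width: 0.0451
t 4.65 tcp [ 422.4 -381.7   10.1] jaw -1.137 toolz [ 0.001 -0.001 -1.   ] F [0.4 0.2 5.1] w 45.1 q [-0.82  0.69  1.74  0.    0.71  0.32]
```

```bash
python3 -m inch '[[[0,0,0],[0,0,10],0],[[0,0,0],[0,0,25],0],[[0,0,0],[0,0,40],0],[[0,0,0],[0,0,40],0],[[0,0,0],[0,0,40],0],[[0,0,0],[0,0,25],0],[[0,0,0.1],[5,20,20],0],[[0,0,0.1],[8,36,20],0],[[0,0,0.1],[8,36,0],0],[[0,0,0.1],[8,36,0],0]]'
python3 -m inch '[[[0,0,0.1],[8,36,0],0],[[0,0,0.1],[8,36,0],0],[[0,0,0.1],[8,36,0],0],[[0,0,0.1],[8,36,0],0],[[0,0,0.1],[8,36,0],0],[[0,0,0.1],[8,36,0],0],[[0,0,0.1],[8,36,0],0],[[0,0,0.018],[8,36,0],0],[[0,0,0],[0,0,0],0],[[0,0,0],[0,0,0],0]]'
python3 - <<'E'
from h import *
pose(); s=snap("wrist","w2"); r,b,H,S,V=masks(s); blobs("rim",s,b,.018,.035); blobs("blue",s,b,-.01,.035); blobs("red",s,r,.03,.056); blobs("held",s,r,.15,.4)
E
```

```text
clock: 5.9
tool_pos: [0.4509, -0.252, 0.2299]
eef_rot: [0.914, 0.406, 0.0, 0.0]
ft_force: [0.9, 0.6, -2.4]
width: 0.0448
clock: 7.15
tool_pos: [0.5147, 0.0345, 0.2294]
eef_rot: [0.714, 0.7, -0.0, -0.0]
ft_force: [-0.6, -1.3, -2.1]
width: 0.045
t 7.15 tcp [514.7  34.5 229.4] jaw -0.0188 toolz [-3.e-04 -2.e-04 -1.e+00] F [-0.6 -1.3 -2.1] w 45.0 q [-0.02  0.29  1.74 -0.    1.11 -0.  ]
rim [338. 174.] 1324 z 25.9 [568.9  -0.8] 246.8 163.4 -0.0204
blue [337. 176.] 6157 z 3.0 [568.9  -0.8] 246.8 163.4 -0.0204
red [468. 140.] 960 z 39.5 [786.5  68.1] 77.5 44.7 0.2385
red [440. 149.] 151 z 39.3 [743.1  58.7] 40.4 7.7 -1.301
red [347. 200.] 2701 z 42.6 [634.2  -3.6] 105.3 47.3 -1.5533
red [344. 243.] 176 z 42.5 [634.7 -61.7] 45.0 8.6 0.0051
held [254. 143.] 145 z 229.8 [514.8  93.2] 41.7 0.5 -0.019
held [252. 235.] 15468 z 258.9 [513.8  48.6] 89.4 47.0 1.5522
held [270. 225.] 692 z 259.2 [522.   58.6] 39.0 4.1 1.5454
held [244. 238.] 343 z 259.4 [510.   53.3] 27.3 2.9 1.541
```

View pics/w2.png

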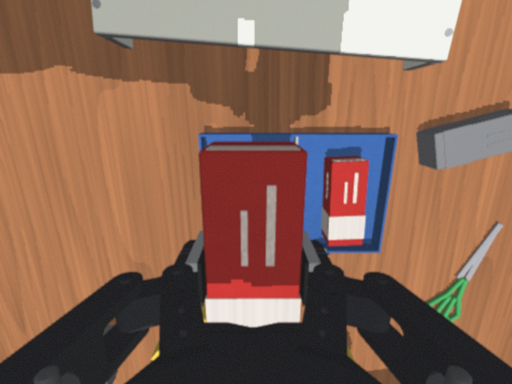

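The wrist view shows the carton held straight. The tray bay is at about (507,-1), and the packed carton sits at pixel (347,200) in the other compartment. Next I shift over the bay and lower.

```bash
python3 -m inch '[[[0,0,0],[-4,-18,0],0],[[0,0,0],[-3,-18,0],0],[[0,0,0],[0,0,-35],0],[[0,0,0],[0,0,-40],0],[[0,0,0],[0,0,-40],0],[[0,0,0],[0,0,-40],0],[[0,0,0],[0,0,-30],0],[[0,0,0],[0,0,-15],0],[[0,0,0],[0,0,-8],0],[[0,0,0],[0,0,-4],0]]'
python3 -m inch '[[[0,0,0],[0,0,-1.5],0],[[0,0,0],[0,0,-1],0],[[0,0,0],[0,0,0],0]]'; python3 -c "from h import *;pose()"
```

```text
clock: 8.45
tool_pos: [0.5085, -0.0016, 0.0177]
eef_rot: [0.714, 0.7, 0.0, 0.0]
ft_force: [-0.2, -0.6, -2.9]
width: 0.0452
clock: 8.82
tool_pos: [0.5082, -0.0013, 0.0151]
eef_rot: [0.714, 0.7, 0.0, 0.0]
ft_force: [-0.9, -0.2, -2.2]
width: 0.0453
t 8.82 tcp [508.2  -1.3  15.1] jaw -0.0188 toolz [ 5.e-04 -1.e-04 -1.e+00] F [-0.9 -0.2 -2.2] w 45.3 q [-0.09  0.61  1.9  -0.    0.63 -0.08]
```

```bash
python3 -m inch '[[[0,0,0],[0,0,-0.5],0],[[0,0,0],[0,0,-0.5],0],[[0,0,0],[0,0,-0.5],0],[[0,0,0],[0,0,0],0]]';  python3 -c "from h import *;pose()"
```

```text
clock: 9.32
tool_pos: [0.508, -0.0013, 0.0132]
eef_rot: [0.714, 0.7, -0.0, -0.0]
ft_force: [-0.5, -0.8, -1.9]
width: 0.0451
t 9.32 tcp [508.   -1.3  13.2] jaw -0.019 toolz [-1.e-04 -0.e+00 -1.e+00] F [-0.5 -0.8 -1.9] w 45.1 q [-0.09  0.62  1.9  -0.    0.63 -0.08]
```

```bash
python3 -m inch '[[[0,0,0],[0,0,-0.5],0],[[0,0,0],[0,0,-0.5],0],[[0,0,0],[0,0,0],0]]'
```

```text
clock: 9.7
tool_pos: [0.5081, -0.0013, 0.013]
eef_rot: [0.714, 0.7, 0.0, 0.0]
ft_force: [-4.2, -0.2, 11.6]
width: 0.0453
```

Contact with the tray floor. Opening partway so the fingers clear the tray walls.

```bash
python3 -m inch '[[[0,0,0],[0,0,0.5],0],[[0,0,0],[0,0,0],0.7],[[0,0,0],[0,0,0],0.7],[[0,0,0],[0,0,0],0.7],[[0,0,0],[0,0,0],0.7],[[0,0,0],[0,0,0],0.7],[[0,0,0],[0,0,10],0.7],[[0,0,0],[0,0,25],0.7],[[0,0,0],[0,0,40],0.7],[[0,0,0],[0,0,40],0.7]]'
python3 -m inch '[[[0,0,0.157],[5,-10,40],0.7],[[0,0,0.157],[6,-15,30],0.7],[[0,0,0.157],[6,-15,30],0.7],[[0,0,0.157],[6,-15,0],0.7],[[0,0,0.157],[6,-15,0],0.7],[[0,0,0.157],[6,-15,0],0.7],[[0,0,0.157],[6,-15,0],0.7],[[0,0,0.157],[6,-15,0],0.7],[[0,0,0.157],[6,-15,0],0.7],[[0,0,0.157],[6,-5,0],0.7]]'
python3 - <<'E'
from h import *
pose()
for n in("wrist","side"):
    s=snap(n,n[0]+"3"); r,b,H,S,V=masks(s); blobs(n+" rim",s,b,.018,.035); blobs("blue",s,b,-.01,.035,300); blobs("red",s,r,.03,.056)
    blobs("riser",s,(S<60)&(V>120),.06,.074,400)
s=load("pics/s3.npz"); cv2.imwrite("pics/c3.png",np.vstack([cv2.resize(s["im"][90:240,100:350],(500,300)),cv2.resize(load("pics/w3.npz")["im"],(400,300))[:, :].repeat(1,1) if 0 else cv2.copyMakeBorder(cv2.resize(load("pics/w3.npz")["im"],(400,300)),0,0,0,100,0)]))
E
```

```text
clock: 10.95
tool_pos: [0.5079, -0.0013, 0.1296]
eef_rot: [0.714, 0.7, 0.0, 0.0]
ft_force: [0.4, -0.5, 0.2]
width: 0.06
clock: 12.2
tool_pos: [0.567, -0.137, 0.2284]
eef_rot: [0.008, 1.0, -0.0, 0.0]
ft_force: [-0.3, -0.2, 0.4]
width: 0.0597
t 12.2 tcp [ 567.  -137.   228.4] jaw 1.5555 toolz [ 3.e-04 -2.e-04 -1.e+00] F [-0.3 -0.2  0.4] w 59.7 q [-0.32  0.41  1.57 -0.    1.16 -1.87]
wrist rim [389. 141.] 1960 z 25.6 [568.6  -1.5] 246.4 165.0 -0.0158
wrist rim [294. 170.] 128 z 27.5 [566.4 -82.6] 78.8 3.4 -0.0143
wrist rim [293. 237.] 192 z 26.8 [656.1 -82.7] 75.0 21.2 0.2697
blue [359. 150.] 14326 z 3.0 [568.5  -1.8] 246.5 165.3 -0.0174
red [336. 122.] 1525 z 42.8 [505.8 -36.3] 45.5 43.2 -0.0146
red [386. 121.] 2061 z 42.6 [506.6  21.7] 70.7 43.3 1.5561
red [387. 130.] 129 z 42.9 [514.8  23.3] 37.7 3.6 1.5552
red [367. 220.] 1664 z 42.4 [632.8  12.7] 70.6 44.4 -1.5529
red [309. 219.] 239 z 42.0 [632. -62.] 38.9 9.6 0.004
red [328. 223.] 752 z 42.9 [635.4 -39.4] 48.1 32.6 0.0511
riser [500. 253.] 1787 z 66.3 [657.3 163.2] 135.8 43.7 0.2485
side rim [247. 194.] 427 z 25.5 [568.8  -3.6] 252.1 168.5 -0.0214
blue [245. 200.] 1608 z 5.9 [568.5  -3.7] 252.8 169.0 -0.0209
red [132.  47.] 255 z 42.6 [ 846.2 1203.1] 289.1 31.7 0.0185
red [329.  55.] 107 z 38.1 [1476.4  499. ] 202.6 20.3 -1.5676
red [444. 100.] 778 z 40.1 [1475.6   22.1] 735.7 21.8 1.5705
red [ 82. 124.] 106 z 41.8 [355.1 684.1] 157.5 11.3 -1.421
red [110. 121.] 115 z 43.2 [440.2 619.2] 72.1 14.5 0.0715
red [265. 181.] 306 z 42.6 [634.5 -10.7] 118.4 48.3 -1.535
red [229. 200.] 375 z 42.6 [506.7  -3.4] 119.2 46.7 1.5516
riser [414.  81.] 726 z 66.8 [1476.7  163. ] 999.2 24.5 1.5677
riser [183. 151.] 3347 z 66.6 [545.  278.6] 361.1 226.7 -0.09
```

View pics/c3.png

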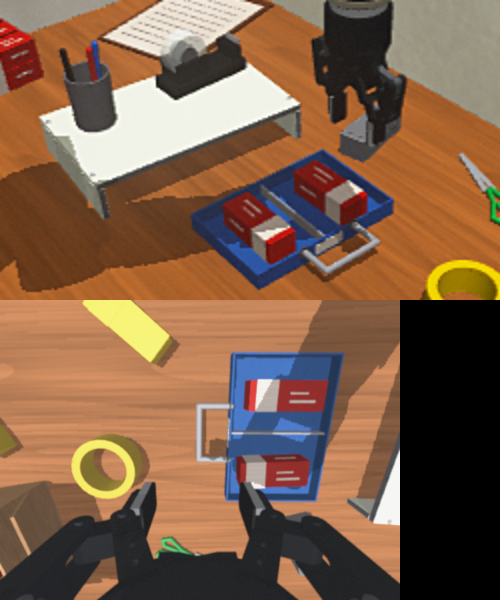

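Both cartons lie flat and lengthwise, with the red one placed at (506.5,-3), heading 1.552. Next is the bar handle.

Run:
```python
from h import *
s=load("pics/w3.npz"); w=cloud(s); _,b,H,S,V=masks(s)
m=(S<80)&(V>90)&(w[...,2]>.016)&(w[...,2]<.036)&(w[...,0]>.5)&(w[...,0]<.64)&(w[...,1]<-.09)&(w[...,1]>-.17)
p=w[m]*1000; print(m.sum(),p.min(0),p.max(0)); q=p[(p[:,1]<-122)]; print(np.median(q,0),rect(q[:,:2]/1000)); print(rect(p[:,:2]/1000))
for n in("side0","scene0"):
    s=load(f"pics/{n}.npz"); w=cloud(s); _,b,H,S,V=masks(s)
    m=(S<90)&(V>60)&(w[...,2]>.016)&(w[...,2]<.036)&(w[...,0]>.5)&(w[...,0]<.64)&(w[...,1]<-.12)&(w[...,1]>-.17)
    if m.sum()>5: print(n,m.sum(),rect(w[m][:,:2]))
s=load("pics/side0.npz"); w=cloud(s); _,b,H,S,V=masks(s)
for n in("side0","scene0"):
    s=load(f"pics/{n}.npz"); w=cloud(s); z=w[...,2]; m=(z>.085)&(z<.25)&(w[...,0]>.3)&(w[...,0]<.8)&(w[...,1]>.15)&(w[...,1]<.42)
    k,l,st,c=cv2.connectedComponentsWithStats(m.astype(np.uint8))
    for i in range(1,k):
        if st[i,4]>80: print(n,"on riser",c[i].round(),w[l==i].max(0).round(3),rect(w[l==i][:,:2]))
```

```text
1032 [ 516.53281785 -138.90274731   20.86812196] [615.98108866 -90.14604732  30.68491265]
[ 561.58839587 -133.03370389   27.64337298] (array([ 565.9, -130. ]), 98.8, 16.2, np.float64(-0.0161))
(array([ 566.3, -113.9]), 99.0, 48.4, np.float64(-0.0161))
side0 132 (array([ 564.9, -131. ]), 99.3, 21.3, np.float64(-0.0055))
scene0 99 (array([ 569. , -130.4]), 99.3, 20.0, np.float64(-0.0018))
side0 on riser [197. 119.] [0.713 0.357 0.165] (array([638. , 323.8]), 150.8, 63.5, np.float64(0.0313))
side0 on riser [144. 133.] [0.471 0.364 0.211] (array([437.5, 327.2]), 71.1, 67.8, np.float64(0.5345))
scene0 on riser [418. 204.] [0.478 0.364 0.214] (array([441.6, 331.4]), 71.7, 66.8, np.float64(-0.6156))
scene0 on riser [398. 263.] [0.716 0.357 0.166] (array([643.4, 326.3]), 146.0, 59.5, np.float64(0.0135))
```

```bash
python3 -m inch '[[[0,0,0],[-1,3,-30],0.5],[[0,0,0],[0,0,-40],0.5],[[0,0,0],[0,0,-40],0.5],[[0,0,0],[0,0,-40],0.5],[[0,0,0],[0,0,-30],0.5],[[0,0,0],[0,0,-20],0.5],[[0,0,0],[0,0,-12],0.5],[[0,0,0],[0,0,-7],0.5],[[0,0,0],[0,0,0],0.5],[[0,0,0],[0,0,0],0.25]]'; python3 -c "from h import *;pose()"
```

```text
clock: 13.55
tool_pos: [0.5665, -0.1334, 0.0095]
eef_rot: [0.01, 1.0, -0.0, 0.001]
ft_force: [-0.4, 0.6, -0.2]
width: 0.026
t 13.55 tcp [ 566.5 -133.4    9.5] jaw 1.5508 toolz [ 1.1e-03 -4.0e-04 -1.0e+00] F [-0.4  0.6 -0.2] w 26.0 q [-0.31  0.71  1.7  -0.    0.73 -1.86]
```

```bash
python3 -m inch '[[[0,0,0],[0,0,0],0.2],[[0,0,0],[0,0,0],0.1],[[0,0,0],[0,0,0],0],[[0,0,0],[0,0,0],0],[[0,0,0],[0,0,0],0],[[0,0,0],[0,0,0],0]]'; python3 -c "from h import *;pose()"
```

```text
clock: 14.3
tool_pos: [0.5663, -0.1335, 0.0094]
eef_rot: [0.01, 1.0, -0.0, 0.0]
ft_force: [-1.4, -1.0, 5.8]
width: 0.0079
t 14.3 tcp [ 566.3 -133.5    9.4] jaw 1.551 toolz [ 8.e-04 -4.e-04 -1.e+00] F [-1.4 -1.   5.8] w 7.9 q [-0.31  0.71  1.7  -0.    0.73 -1.86]
```

The bar is held. I'll steer the tray onto the riser's centre line and square it up before it enters.

```bash
python3 -m inch '[[[0,0,-0.003],[-2,2,0],0],[[0,0,-0.007],[-5,4,0],0],[[0,0,-0.008],[-6,5,0],0],[[0,0,-0.009],[-7,5,0],0],[[0,0,-0.009],[-7,6,0],0],[[0,0,-0.009],[-7,6,0],0],[[0,0,-0.009],[-7,6,0],0],[[0,0,-0.009],[-7,5,0],0],[[0,0,-0.006],[-4,3,0],0],[[0,0,-0.003],[-2,2,0],0]]'
python3 - <<'E'
from h import *
pose()
for n in("wrist","side","scene"):
    s=snap(n,n[:2]+"4"); r,b,H,S,V=masks(s); blobs(n+" rim",s,b,.018,.035); blobs("blue",s,b,-.01,.035,300); 
    blobs("riser",s,(S<60)&(V>120),.06,.074,1000)
a=cv2.resize(load("pics/si4.npz")["im"][90:240,100:350],(500,300)); c=cv2.resize(load("pics/wr4.npz")["im"],(400,300))
cv2.imwrite("pics/c4.png",np.vstack([a,cv2.copyMakeBorder(c,0,0,0,100,0)]))
E
```

```text
clock: 15.55
tool_pos: [0.5131, -0.0896, 0.0094]
eef_rot: [0.046, 0.999, -0.0, 0.001]
ft_force: [3.7, -4.3, 3.1]
width: 0.0078
t 15.55 tcp [513.1 -89.6   9.4] jaw 1.4779 toolz [ 2.8e-03 -7.0e-04 -1.0e+00] F [ 3.7 -4.3  3.1] w 7.8 q [-0.26  0.64  1.87  0.    0.63 -1.74]
wrist rim [377.  80.] 2618 z 26.5 [434.9 -27.4] 73.4 8.4 -0.1909
wrist rim [467.   2.] 403 z 20.0 [403.    7.4] 47.9 1.5 1.4448
wrist rim [355. 231.] 741 z 27.1 [502.7 -35.8] 49.1 3.9 -0.1297
blue [425. 144.] 30632 z 2.8 [487.   25.4] 168.0 121.6 -0.1194
side rim [204. 198.] 265 z 25.2 [500.5  44. ] 192.2 169.4 -0.1305
blue [210. 201.] 1208 z 4.6 [500.6  44.3] 193.6 171.0 -0.1215
riser [371.  65.] 1024 z 67.0 [1478.4  610.4] 1894.4 27.7 -1.5682
riser [172. 154.] 2664 z 66.6 [501.  282.8] 275.4 222.7 -0.1028
scene rim [305. 232.] 385 z 24.9 [531.8  44.2] 252.7 161.9 -0.1368
blue [303. 230.] 1205 z 10.2 [531.5  41.8] 252.6 165.3 -0.1242
riser [377. 247.] 6535 z 68.1 [548.  278.9] 363.2 221.1 -0.0877
```

View pics/c4.png

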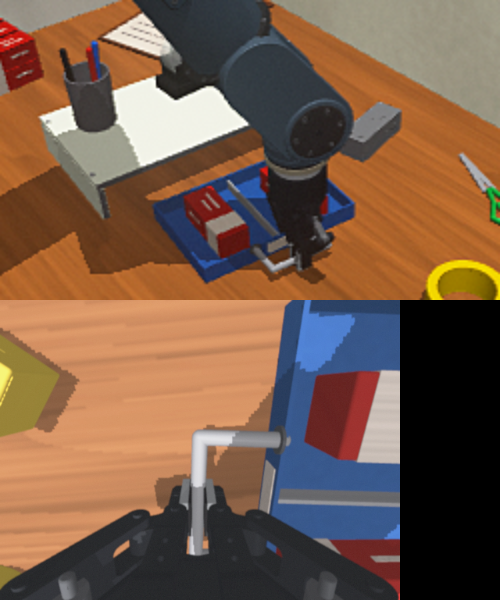

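The tray followed but swung about 0.035 rad past square (-0.128 against -0.091). I'll turn it back and measure the front wall by line fit.

```bash
cat >> h.py <<'E'
def front(s,tcp,phi=-.1,frac=6):
    "outer front face line of tray (top rim), angle and perpendicular distance from the TCP"
    w=cloud(s); _,b,H,S,V=masks(s); k=b&(w[...,2]>.021)&(w[...,2]<.033); p=w[k][:,:2]-tcp[:2]
    c,sn=np.cos(phi),np.sin(phi); a=p@[c,sn]; n=p@[-sn,c]
    ok=(n>.03)&(n<.075)&(abs(a)<.13); a,n=a[ok],n[ok]
    if len(a)<15: return None
    A=[];N=[]
    for t in np.arange(-.125,.13,.006):
        q=n[abs(a-t)<.003]
        if len(q)>2: A.append(t);N.append(np.percentile(q,15))
    A,N=np.array(A),np.array(N)
    for _ in range(3):
        f=np.polyfit(A,N,1); r=abs(N-np.polyval(f,A)); g=r<max(.002,1.5*np.median(r)); A,N=A[g],N[g]
    return len(A),round(A.min()*1e3),round(A.max()*1e3),"ang",round(phi+np.arctan(f[0]),4),"dist",round(f[1]*1e3,1)
def bar(s,tcp,phi=-.1):
    w=cloud(s); _,b,H,S,V=masks(s); p=w-np.array([tcp[0],tcp[1],0]); 
    c,sn=np.cos(phi),np.sin(phi); a=p[...,0]*c+p[...,1]*sn; n=-p[...,0]*sn+p[...,1]*c
    k=(S<60)&(V>130)&(w[...,2]>.018)&(w[...,2]<.034)&(abs(n)<.012)&(abs(a)>.016)&(abs(a)<.037)
    return (k.sum(),)+((rect(w[k][:,:2]))if k.sum()>20 else ())
E
python3 - <<'E'
from h import *
for n in("wr","si","sc"):
    s=load(f"pics/{n}4.npz"); print(n,front(s,[.5131,-.0896]),bar(s,[.5131,-.0896]))
s=load("pics/w3.npz"); print("w3",front(s,[.5663,-.1335],-.02),bar(s,[.5663,-.1335],-.02))
for n in("si","sc"): print(n,front(load(f"pics/{'side0' if n=='si' else 'scene0'}.npz"),[.5663,-.1335],-.02))
E
python3 -m inch '[[[0,0,0.005],[0,0,0],0],[[0,0,0.012],[0,0,0],0],[[0,0,0.013],[0,0,0],0],[[0,0,0.01],[0,0,0],0],[[0,0,0.005],[0,0,0],0],[[0,0,0],[0,0,0],0]]'
python3 - <<'E'
from h import *
pose()
for n in("wrist","scene","side"):
    s=snap(n,n[:2]+"5"); r,b,H,S,V=masks(s); blobs(n+" rim",s,b,.018,.035,300); print(front(s,[.5131,-.0896]),bar(s,[.5131,-.0896]))
E
```

```text
wr (23, -119, 37, 'ang', np.float64(-0.1209), 'dist', np.float64(51.0)) (np.int64(1272), array([513.1, -88.9]), 74.2, 9.8, np.float64(-0.1274))
si (25, -125, 121, 'ang', np.float64(-0.1227), 'dist', np.float64(49.2)) (np.int64(19),)
sc (2, -119, 127, 'ang', np.float64(-0.1185), 'dist', np.float64(61.2)) (np.int64(0),)
w3 (38, -119, 115, 'ang', np.float64(-0.0201), 'dist', np.float64(50.0)) (np.int64(241), array([ 566.4, -133.7]), 73.5, 9.0, np.float64(-0.0164))
si (30, -125, 115, 'ang', np.float64(-0.0212), 'dist', np.float64(47.6))
sc (3, -119, 127, 'ang', np.float64(-0.0175), 'dist', np.float64(58.7))
clock: 16.45
tool_pos: [0.5131, -0.0894, 0.0094]
eef_rot: [0.024, 1.0, -0.0, 0.001]
ft_force: [3.8, -0.5, 6.2]
width: 0.008
t 16.45 tcp [513.1 -89.4   9.4] jaw 1.5229 toolz [ 2.5e-03 -2.0e-04 -1.0e+00] F [ 3.8 -0.5  6.2] w 8.0 q [-0.26  0.64  1.87  0.    0.64 -1.79]
wrist rim [398.  63.] 3392 z 24.9 [421.6 -19.5] 89.6 44.4 -0.7095
wrist rim [355. 232.] 719 z 27.2 [500.9 -35.8] 48.4 4.1 -0.0988
(20, -101, 31, 'ang', np.float64(-0.0915), 'dist', np.float64(51.2)) (np.int64(1260), array([513.2, -88.6]), 74.0, 9.7, np.float64(-0.0961))
scene rim [305. 233.] 373 z 24.7 [527.8  43.7] 251.3 163.4 -0.0952
(3, -119, 127, 'ang', np.float64(-0.0937), 'dist', np.float64(60.8)) (np.int64(0),)
(25, -125, 115, 'ang', np.float64(-0.0925), 'dist', np.float64(48.7)) (np.int64(16),)
```

The tray is square now (-0.093 against the riser's -0.091) and about 1 mm off the centre line. Pushing straight in, with a check part-way.

```bash
python3 -m inch '[[[0,0,0],[0.3,3,0],0],[[0,0,0],[0.5,6,0],0],[[0,0,0],[0.8,9,0],0],[[0,0,0],[0.9,10,0],0],[[0,0,0],[0.9,10,0],0],[[0,0,0],[0.9,10,0],0],[[0,0,0],[0.8,9,0],0],[[0,0,0],[0.5,6,0],0],[[0,0,0],[0.3,3,0],0],[[0,0,0],[0,0,0],0]]'
python3 - <<'E'
from h import *
from bench import sensors
pose(); t=sensors.get_state()["tool_pos"]
for n in("wrist","scene","side"):
    s=snap(n,n[:2]+"6"); r,b,H,S,V=masks(s); blobs(n+" rim",s,b,.018,.035,150); print(front(s,t),bar(s,t))
    blobs("riser",s,(S<60)&(V>120),.06,.074,1000)
E
```

```text
clock: 17.85
tool_pos: [0.5183, -0.0235, 0.0094]
eef_rot: [0.023, 1.0, -0.0, 0.0]
ft_force: [0.5, -3.8, 9.1]
width: 0.0077
t 17.85 tcp [518.3 -23.5   9.4] jaw 1.5246 toolz [ 8.e-04 -6.e-04 -1.e+00] F [ 0.5 -3.8  9.1] w 7.7 q [-0.13  0.64  1.87 -0.    0.63 -1.66]
wrist rim [371.  78.] 2500 z 26.5 [436.7  32.7] 70.9 4.5 -0.054
wrist rim [354. 229.] 752 z 27.2 [504.4  29.5] 50.6 4.2 -0.0557
(23, -119, 31, 'ang', np.float64(-0.0473), 'dist', np.float64(51.0)) (np.int64(1282), array([518.4, -22.8]), 74.2, 9.6, np.float64(-0.0562))
(2, -125, 121, 'ang', np.float64(-0.0852), 'dist', np.float64(62.2)) (np.int64(0),)
riser [377. 247.] 6519 z 68.1 [547.6 279. ] 361.8 221.4 -0.09
side rim [191. 190.] 222 z 25.9 [501.4 108.2] 205.7 169.1 -0.0462
(24, -119, 115, 'ang', np.float64(-0.0524), 'dist', np.float64(48.7)) (np.int64(18),)
riser [171. 154.] 2636 z 66.5 [501.5 283.7] 273.4 226.2 -0.087
```

The tray swung back to the gripper's own angle (-0.05), so the bar settles flat in the pads. I'll turn the gripper itself to the riser heading.

```bash
python3 -m inch '[[[0,0,-0.008],[0,0,0],0],[[0,0,-0.013],[0,0,0],0],[[0,0,-0.013],[0,0,0],0],[[0,0,-0.011],[0.1,1,0],0],[[0,0,0],[0.3,3,0],0],[[0,0,0],[0.4,5,0],0],[[0,0,0],[0.5,5,0],0],[[0,0,0],[0.5,5,0],0],[[0,0,0],[0.3,3,0],0],[[0,0,0],[0,0,0],0]]'
python3 - <<'E'
from h import *
from bench import sensors
pose(); t=sensors.get_state()["tool_pos"]
for n in("wrist","side"):
    s=snap(n,n[:2]+"7"); r,b,H,S,V=masks(s); print(front(s,t),bar(s,t))
E
```

```text
clock: 19.25
tool_pos: [0.5203, -0.0016, 0.0094]
eef_rot: [0.045, 0.999, -0.0, 0.0]
ft_force: [0.2, -4.1, 10.3]
width: 0.0079
t 19.25 tcp [520.3  -1.6   9.4] jaw 1.4799 toolz [ 5.e-04 -7.e-04 -1.e+00] F [ 0.2 -4.1 10.3] w 7.9 q [-0.09  0.64  1.87 -0.    0.64 -1.57]
(24, -119, 37, 'ang', np.float64(-0.0786), 'dist', np.float64(51.2)) (np.int64(1262), array([520.4,  -1. ]), 74.0, 9.4, np.float64(-0.0812))
(25, -119, 121, 'ang', np.float64(-0.0769), 'dist', np.float64(48.5)) (np.int64(17),)
```

```bash
python3 -m inch '[[[0,0,-0.004],[0.2,2,0],0],[[0,0,-0.004],[0.5,5,0],0],[[0,0,0],[0.6,7,0],0],[[0,0,0],[0.8,8,0],0],[[0,0,0],[0.7,8,0],0],[[0,0,0],[0.7,8,0],0],[[0,0,0],[0.7,8,0],0],[[0,0,0],[0.6,7,0],0],[[0,0,0],[0.4,5,0],0],[[0,0,0],[0.2,2,0],0]]'
python3 - <<'E'
from h import *
from bench import sensors
pose(); t=sensors.get_state()["tool_pos"]
for n in("wrist","side"):
    s=snap(n,n[:2]+"8"); r,b,H,S,V=masks(s); print(front(s,t),bar(s,t))
E
```

```text
clock: 20.6
tool_pos: [0.5256, 0.0582, 0.0094]
eef_rot: [0.049, 0.999, -0.001, 0.0]
ft_force: [-1.3, -10.3, 10.8]
width: 0.0078
t 20.6 tcp [525.6  58.2   9.4] jaw 1.4718 toolz [ 2.e-04 -1.e-03 -1.e+00] F [ -1.3 -10.3  10.8] w 7.8 q [ 0.02  0.65  1.84 -0.    0.65 -1.45]
(22, -119, 37, 'ang', np.float64(-0.0946), 'dist', np.float64(50.8)) (np.int64(1273), array([525.7,  59. ]), 74.0, 9.6, np.float64(-0.0978))
(18, -119, 109, 'ang', np.float64(-0.0969), 'dist', np.float64(48.2)) (np.int64(22), array([525.5,  54.9]), 72.5, 10.4, np.float64(-0.189))
```

```bash
python3 -m inch '[[[0,0,0.003],[0.2,2,0],0],[[0,0,0.003],[0.3,4,0],0],[[0,0,0],[0.5,6,0],0],[[0,0,0],[0.6,7,0],0],[[0,0,0],[0.6,7,0],0],[[0,0,0],[0.5,6,0],0],[[0,0,0],[0.4,5,0],0],[[0,0,0],[0.3,3,0],0],[[0,0,0],[0.2,2,0],0],[[0,0,0],[0,0,0],0]]'
python3 - <<'E'
from h import *
from bench import sensors
pose(); t=sensors.get_state()["tool_pos"]
for n in("wrist","side","scene"):
    s=snap(n,n[:2]+"9"); r,b,H,S,V=masks(s); print(n,front(s,t),bar(s,t))
    w=cloud(s); z=w[...,2]; m=(z>.056)&(z<.075)&(w[...,1]>.1)&(w[...,1]<.3)&(w[...,0]>.35)&(w[...,0]<.75)&(S<60)&(V>90)
    # front edge of board: min perpendicular coordinate in bins
    c,sn=np.cos(-.091),np.sin(-.091); a=w[...,0][m]*c+w[...,1][m]*sn; q=-w[...,0][m]*sn+w[...,1][m]*c
    A=[];N=[]
    for u in np.arange(.34,.74,.01):
        e=q[abs(a-u)<.005]
        if len(e)>3: A.append(u);N.append(np.percentile(e,3))
    if len(A)>4:
        A,N=np.array(A),np.array(N); g=abs(N-np.median(N))<.006; f=np.polyfit(A[g],N[g],1); tp=t[:2]@[c,sn],t[:2]@[-sn,c]
        print("  board front ang",round(-.091+f[0],4),"dist from TCP",round((np.polyval(f,tp[0])-tp[1])*1e3,1),g.sum(),"a-range",A[g].min(),A[g].max(),"aTCP",tp[0])
    blobs("  riser",s,(S<60)&(V>120),.06,.074,1000)
a=load("pics/si9.npz")["im"][130:230,100:300]; c=load("pics/wr9.npz")["im"]
cv2.imwrite("pics/c9.png",np.vstack([cv2.resize(a,(512,256)),cv2.resize(c,(512,340))]))
E
```

```text
clock: 21.95
tool_pos: [0.5292, 0.1002, 0.0094]
eef_rot: [0.047, 0.999, -0.0, 0.0]
ft_force: [-0.7, -5.9, 10.9]
width: 0.0077
t 21.95 tcp [529.2 100.2   9.4] jaw 1.4776 toolz [ 1.e-04 -8.e-04 -1.e+00] F [-0.7 -5.9 10.9] w 7.7 q [ 0.1   0.66  1.82 -0.    0.66 -1.38]
wrist (24, -119, 37, 'ang', np.float64(-0.092), 'dist', np.float64(51.0)) (np.int64(1278), array([529.2, 101. ]), 74.0, 9.6, np.float64(-0.0929))
  board front ang -0.0784 dist from TCP 71.8 12 a-range 0.4100000000000001 0.5200000000000002 aTCP 0.5178767843397462
  riser [486. 231.] 14355 z 66.4 [504.3 179.6] 141.4 28.8 0.1629
side (19, -95, 115, 'ang', np.float64(-0.1002), 'dist', np.float64(48.2)) (np.int64(23), array([529.4,  97.4]), 71.8, 8.3, np.float64(-0.1649))
  board front ang -0.0889 dist from TCP 72.5 28 a-range 0.34 0.7000000000000004 aTCP 0.5178767843397462
  riser [164. 155.] 2177 z 66.5 [478.4 286.1] 228.6 226.8 1.4837
scene None (np.int64(0),)
  board front ang -0.0947 dist from TCP 75.3 36 a-range 0.35000000000000003 0.7000000000000004 aTCP 0.5178767843397462
  riser [377. 247.] 6464 z 68.1 [548.1 279. ] 361.4 221.3 -0.0897
```

View pics/c9.png

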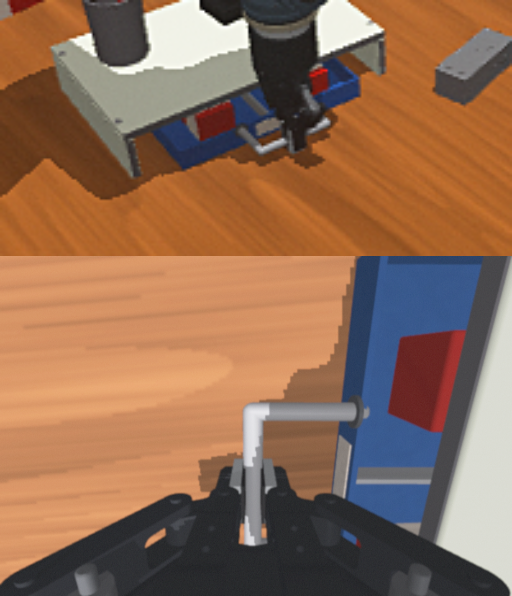

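The tray is going in squarely with no contact, and about 20 mm remain. The wrist view shows the board's front edge at lower right and the tray's front wall in the middle, so I'll measure that gap precisely by ray casting.

```bash
cat >> h.py <<'E'
def gap(s,tcp,phi=-.0915):
    _,b,H,S,V=masks(s); w=cloud(s); z=w[...,2]
    c,sn=np.cos(phi),np.sin(phi); E={}
    def add(k,u,v,zz):
        p=cast(s,[[u,v]],zz)[0,:2]-tcp[:2]; E.setdefault(k,[]).append((p@[c,sn],p@[-sn,c]))
    for v in range(5,330,4):
        bl=np.where(b[v]&(z[v]<.034))[0]
        wh=np.where((S[v]<50)&(z[v]>.064)&(z[v]<.072))[0]
        st=np.where((S[v]<90)&(z[v]>.05)&(z[v]<.072))[0]
        if len(bl)>8: add("wall_bottom z0",bl[0]-.5,v,0.)
        rim=np.where(b[v]&(z[v]>.0255)&(z[v]<.031))[0]
        if len(rim)>2: add("wall_top z28",rim[0]-.5,v,.028)
        if len(wh)>8: add("board_top z67",wh[0]-.5,v,.067)
        if len(st)>8: add("board_low z55",st[0]-.5,v,.055)
    for k,l in E.items():
        l=np.array(l)
        for _ in range(4):
            f=np.polyfit(l[:,0],l[:,1],1); r=abs(l[:,1]-np.polyval(f,l[:,0])); l=l[r<=max(.001,2*np.median(r))]
        print(k,len(l),"a",np.round(l[:,0].min()*1e3),np.round(l[:,0].max()*1e3),"ang",round(phi+np.arctan(f[0]),4),"n@0",round(f[1]*1e3,1),"n@-60",round(np.polyval(f,-.06)*1e3,1))
E
python3 - <<'E'
from h import *
s=load("pics/wr9.npz"); gap(s,[.5292,.1002]); print(np.linalg.inv(s["view"])[:3,3])
E
```

```text
wall_bottom z0 47 a -124.0 27.0 ang -0.0136 n@0 59.4 n@-60 54.7
wall_top z28 61 a -115.0 31.0 ang -0.0946 n@0 49.8 n@-60 50.0
board_top z67 63 a -102.0 -27.0 ang -0.0894 n@0 68.4 n@-60 68.3
board_low z55 61 a -106.0 16.0 ang -0.8384 n@0 -1.2 n@-60 54.4
[0.45510565 0.10810154 0.15142489]
```

Gap is 18.4 mm by wrist ray-cast, and 18.9 mm from the riser pose. Pushing 16 mm, then I'll re-measure.

```bash
python3 -m inch '[[[0,0,0.002],[0.1,1,0],0],[[0,0,0],[0.2,2,0],0],[[0,0,0],[0.3,3,0],0],[[0,0,0],[0.3,3,0],0],[[0,0,0],[0.3,3,0],0],[[0,0,0],[0.2,2,0],0],[[0,0,0],[0.1,1,0],0],[[0,0,0],[0.1,1,0],0],[[0,0,0],[0,0,0],0],[[0,0,0],[0,0,0],0]]'
python3 - <<'E'
from h import *
from bench import sensors
pose(); t=sensors.get_state()["tool_pos"]; s=snap("wrist","wr10"); gap(s,t); print(front(s,t),bar(s,t))
E
```

```text
clock: 23.35
tool_pos: [0.5307, 0.116, 0.0093]
eef_rot: [0.046, 0.999, -0.0, -0.0]
ft_force: [-0.3, -8.6, 10.2]
width: 0.0076
t 23.35 tcp [530.7 116.    9.3] jaw 1.4795 toolz [-1.e-04 -1.e-03 -1.e+00] F [-0.3 -8.6 10.2] w 7.6 q [ 0.13  0.66  1.8  -0.    0.67 -1.35]
wall_bottom z0 48 a -124.0 27.0 ang -0.0127 n@0 59.4 n@-60 54.7
wall_top z28 61 a -115.0 34.0 ang -0.0923 n@0 49.8 n@-60 49.8
board_top z67 63 a -102.0 -26.0 ang -0.089 n@0 53.2 n@-60 53.0
board_low z55 58 a -106.0 14.0 ang -0.7328 n@0 -2.9 n@-60 41.9
(24, -119, 37, 'ang', np.float64(-0.0905), 'dist', np.float64(51.0)) (np.int64(1235), array([530.8, 116.5]), 73.9, 9.1, np.float64(-0.0906))
```

```bash
python3 -m inch '[[[0,0,0],[0.1,1,0],0],[[0,0,0],[0.1,1,0],0],[[0,0,0],[0.1,1,0],0],[[0,0,0],[0,0.2,0],0],[[0,0,0],[0,0,0],0],[[0,0,0],[0,0,0],0]]'
python3 - <<'E'
from h import *
from bench import sensors
pose(); t=sensors.get_state()["tool_pos"]; s=snap("wrist","wr11"); gap(s,t); print(bar(s,t))
E
```

```text
clock: 24.15
tool_pos: [0.531, 0.1191, 0.0094]
eef_rot: [0.046, 0.999, -0.001, -0.0]
ft_force: [-1.1, -10.2, 10.6]
width: 0.0081
t 24.15 tcp [531.  119.1   9.4] jaw 1.4796 toolz [-1.0e-04 -1.1e-03 -1.0e+00] F [ -1.1 -10.2  10.6] w 8.1 q [ 0.14  0.67  1.8  -0.    0.67 -1.34]
wall_bottom z0 42 a -124.0 27.0 ang -0.0115 n@0 59.6 n@-60 54.8
wall_top z28 62 a -115.0 34.0 ang -0.0921 n@0 49.9 n@-60 49.9
board_top z67 48 a -102.0 -29.0 ang -0.0936 n@0 49.8 n@-60 49.9
board_low z55 61 a -106.0 17.0 ang -0.7422 n@0 -7.5 n@-60 38.2
(np.int64(1233), array([531.1, 119.7]), 73.9, 9.4, np.float64(-0.0976))
```

Flush to within measurement error (wall 49.9, board 49.9 mm). Releasing part-open, then lifting clear.

```bash
python3 -m inch '[[[0,0,0],[0,0,0],0.1],[[0,0,0],[0,0,0],0.2],[[0,0,0],[0,0,0],0.3],[[0,0,0],[0,0,0],0.4],[[0,0,0],[0,0,0],0.4],[[0,0,0],[0,0,0],0.4],[[0,0,0],[0,0,8],0.4],[[0,0,0],[0,0,15],0.4],[[0,0,0],[0,0,25],0.4],[[0,0,0],[0,-10,30],0.4]]'
python3 -m inch '[[[0,0,0],[0,-25,30],0.4],[[0,0,0],[0,-35,30],0.4],[[0,0,0],[0,-40,20],0.4],[[0,0,0],[0,-40,20],0.4],[[0,0,0],[0,-40,20],0.4],[[0,0,0],[0,-40,10],0.4],[[0,0,0],[0,-20,0],0.4],[[0,0,0],[0,0,0],0.4]]'
python3 - <<'E'
from h import *
from bench import sensors
pose(); t=np.array([.5311,.1197])
for n in("wrist","side","scene"):
    s=snap(n,n[:2]+"12"); print(n); 
    if n!="scene":
        try: gap(s,t)
        except Exception as e: print(e)
        print(front(s,t),bar(s,t))
    r,b,H,S,V=masks(s); blobs("riser",s,(S<60)&(V>120),.06,.074,1000)
a=load("pics/si12.npz")["im"][100:260,90:290]; c=load("pics/wr12.npz")["im"]
cv2.imwrite("pics/c12.png",np.hstack([cv2.resize(a,(400,320)),cv2.resize(c,(400,320))]))
E
```

```text
clock: 25.45
tool_pos: [0.5309, 0.1103, 0.0883]
eef_rot: [0.045, 0.999, 0.0, 0.0]
ft_force: [0.3, 0.9, -0.3]
width: 0.0342
clock: 26.45
tool_pos: [0.5307, -0.1305, 0.2168]
eef_rot: [0.047, 0.999, 0.0, -0.0]
ft_force: [0.0, 0.4, -0.3]
width: 0.034
t 26.45 tcp [ 530.7 -130.5  216.8] jaw 1.4776 toolz [-1.e-04  2.e-04 -1.e+00] F [ 0.   0.4 -0.3] w 34.0 q [-0.33  0.36  1.68  0.    1.11 -1.8 ]
wrist
wall_bottom z0 27 a -115.0 122.0 ang -0.0894 n@0 52.2 n@-60 52.1
wall_top z28 27 a -64.0 121.0 ang -0.0932 n@0 48.2 n@-60 48.3
board_low z55 16 a 69.0 158.0 ang -0.0937 n@0 52.7 n@-60 52.8
board_top z67 10 a 95.0 167.0 ang -0.1022 n@0 50.3 n@-60 50.9
(32, -89, 121, 'ang', np.float64(-0.0924), 'dist', np.float64(49.6)) (np.int64(253), array([531.5, 118.9]), 72.8, 9.7, np.float64(-0.0904))
riser [503. 271.] 1099 z 66.3 [661.4 161.2] 120.2 30.6 0.1741
side
board_low z55 51 a -596.0 966.0 ang 0.0356 n@0 302.9 n@-60 295.2
board_top z67 11 a -184.0 206.0 ang 1.1181 n@0 654.0 n@-60 495.2
wall_bottom z0 7 a -124.0 103.0 ang -0.0648 n@0 102.5 n@-60 100.9
wall_top z28 3 a -23.0 86.0 ang -0.1012 n@0 51.4 n@-60 52.0
(20, -119, 115, 'ang', np.float64(-0.0884), 'dist', np.float64(48.1)) (np.int64(20),)
riser [371.  65.] 1016 z 66.9 [1477.8  603.1] 1880.2 24.2 -1.5692
riser [183. 151.] 3359 z 66.5 [544.4 279.1] 362.5 225.1 -0.0902
scene
riser [377. 247.] 6540 z 68.1 [546.2 279.1] 364.3 221.0 -0.0888
```

View pics/c12.png

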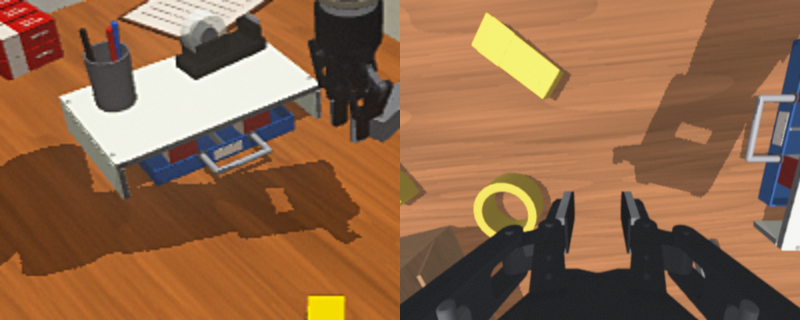

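Released and clear; the roll, cup, dispenser and look-alikes are unmoved. The second view puts the wall perhaps 1–2 mm outside the edge, while the gripped view said 0. I'll settle it with one look from straight above the edge.

```bash
python3 -m inch '[[[0,0,0],[0,20,5],0.4],[[0,0,0],[0,40,5],0.4],[[0,0,0],[0,45,5],0.4],[[0,0,0],[0,45,5],0.4],[[0,0,0],[0,45,0],0.4],[[0,0,0],[0,45,0],0.4],[[0,0,0],[0,35,0],0.4],[[0,0,0],[0,10,0],0.4],[[0,0,0],[0,0,0],0.4]]'
python3 - <<'E'
from h import *
pose(); t=np.array([.5311,.1197]); s=snap("wrist","wr13"); print(np.linalg.inv(s["view"])[:3,3]); gap(s,t); print(front(s,t),bar(s,t))
cv2.imwrite("pics/c13.png",cv2.resize(s["im"],(760,570)))
E
```

```text
clock: 27.72
tool_pos: [0.5305, 0.1557, 0.2368]
eef_rot: [0.045, 0.999, -0.0, -0.0]
ft_force: [0.1, -0.2, -0.2]
width: 0.0342
t 27.73 tcp [530.5 155.7 236.8] jaw 1.4807 toolz [-2.e-04 -1.e-04 -1.e+00] F [ 0.1 -0.2 -0.2] w 34.2 q [ 0.2   0.35  1.64 -0.    1.15 -1.28]
[0.45644406 0.16332425 0.37891234]
board_top z67 68 a -177.0 169.0 ang -0.0884 n@0 51.4 n@-60 51.2
board_low z55 74 a -181.0 185.0 ang -0.0885 n@0 51.6 n@-60 51.4
(33, -119, 115, 'ang', np.float64(-0.0894), 'dist', np.float64(51.4)) (np.int64(187), array([531.2, 119.3]), 73.5, 8.1, np.float64(-0.0917))
```

View pics/c13.png

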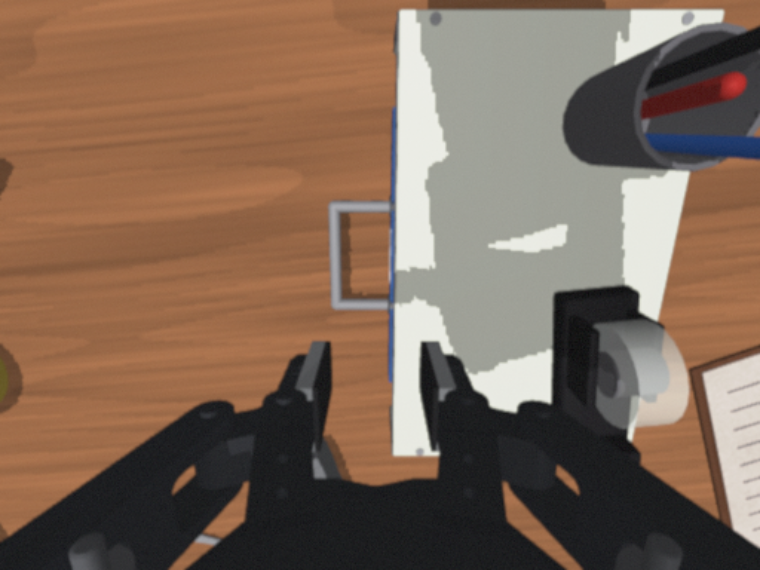

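Run:
```python
from h import *
s=load("pics/wr13.npz"); im=s["im"]; H,S,V=cv2.split(cv2.cvtColor(im,cv2.COLOR_BGR2HSV)); c,sn=np.cos(-.09),np.sin(-.09); n=np.array([-sn,c])
R=[]
for v in list(range(85,130))+list(range(215,250)):
    bl=[u for u in range(255,285) if H[v,u]>95 and H[v,u]<130 and S[v,u]>90]; wh=[u for u in range(255,300) if S[v,u]<50 and V[v,u]>140]
    if bl and wh:
        e=cast(s,[[wh[0]-.5,v]],.067)[0,:2]@n
        R.append([(e-cast(s,[[bl[0]-.5,v]],z)[0,:2]@n)*1e3 for z in(0,.028)]+[wh[0]-bl[0]])
R=np.array(R); print(len(R),np.median(R,0),s["mtx"][0,0])
```

```text
80 [0.74520619 1.80776375 3.        ] 270.8643199112853
```

The wall is 0.7 mm outside the board edge, which is within pixel error (1 px ≈ 1.2 mm), so it counts as flush. Nothing is touching the robot, so I'm handing in.

```bash
python3 -c "from bench import sign_off; print(sign_off())"
```

```text
the job is handed in; nothing more can be done
None
```

The loose red carton is lying flat and lengthwise in the tray's empty compartment, and the tray is pushed in under the riser with only its handle sticking out. I handed the job in at about 27.7 s of the 58 s allowed, with the gripper open and well clear.

- **Carton:** after release it measured 119 x 47 mm at its top, with the top 42.6 mm above the bench. It lay parallel to the tray and to the carton already packed there. Both were still in place under the board in the last side view.
- **Flushness:** the wrist views did not fully agree. Before I let go, the front wall measured level with the riser's edge (0.0 mm). A distant view afterwards suggested it stuck out 1–2 mm. The view from above the edge gave about 0.7 mm out, with one pixel being about 1.2 mm.
- **Alignment:** tray and riser headings agree within about 0.004 rad, and the tray was within about 1–2 mm of the centre line.
- **On the way in:** the tray turned in the grip by up to about 0.04 rad twice, and I corrected it before going deeper. Force readings stayed around 12 N or less. I saw no contact with the riser, though the tray's sides and back were out of camera view once under the board.
- **Other things:** the riser measured the same as at the start. The cup, dispenser, tape roll and yellow look-alikes looked unmoved in the pictures. I did not measure these again, nor the grey look-alikes.

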